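Hold the sample cell in the light path

ROBOT

A 7-joint arm with a two-finger parallel gripper is mounted at the origin on the work surface. World frame = base frame: x ahead of the robot, y to its left, z up, the work surface at z = 0. Lengths are in mm, angles in rad, forces in N, time in s.
With the tool pointing down it reaches from about 400 to 875 mm from the base axis. Payload 4.4 kg.
Tool frame: the origin (TCP) lies midway between the tips of the shut fingers; the grasp point (between the pads) lies 19 mm behind it; z points along the fingers, y is the line along which they close (so a half turn about z gives the same grasp; the last joint's range is limited). The gripper opens to 85 mm and grips with 20 to 120 N. Pads are 22 mm wide; open, the fingers measure 114 mm over their backs; the gripper's body (76 mm by 85 mm) begins 54 mm behind the grasp point. The pads swing forward as they close: fully open they stand 13 mm farther back than shut.
Start: joints at [-1.382, 0.628, 0.038, 1.517, -0.027, 0.996, -0.02], TCP at [163.807, 629.035, 195.813] pointing down, gripper open.
Joint ranges: [-3.06, 3.06], [-0.37, 2.12], [-1.25, 1.32], [0.18, 2.47], [-1.1, 4.24], [0.23, 1.98], [-2.94, 2.94]. Speed limits (rad/s): [2.57, 2.57, 3.14, 3.14, 3.14, 3.14, 3.14].

INTERFACE

Orientations are given as [roll, pitch, yaw] about the fixed x, y, z axes, in that order (R = Rz(yaw) Ry(pitch) Rx(roll)).
In Python, from cell import ctrl, get_image, get_calibration gives the robot as it stands.
- The arm moves only by the shell command python3 -m creep 'ROWS'. ROWS is JSON, a list of rows, each an object of numbers: "dx", "dy", "dz": the shift along the world's x, y, z normalised to -1 to 1, where 1 is 0.4 m; "rx", "ry", "rz": the turn, a rotation vector about the world's x, y, z normalised to -1 to 1, where 1 is 2 pi rad; "grip": the closure, from -1 (fully open) to 1 (shut). A call has exactly 5 rows; each row is the pose to reach, as a shift and turn from the pose commanded when the call began, turning the shorter way round; what a row does not reach only later rows make up. A row lasts 1/8 s, in which the tool goes at most 62.5 mm and 10.7 degrees, less where a joint would pass 70% of its speed; a pose out of reach is approached as far as the arm can. A call with a number of a shift or a turn outside -1 to 1 is refused whole. A call with a gripper value outside its range is refused whole. The fingers move at their own pace and stop on an object; the grip force is fixed at half the most. Time passes only in rows, so rows that repeat a pose let the fingers close, or fill a call up. It gives the time, the measured TCP pose, the force, the opening and the grip force at its end, in the units of the state.
- ctrl.read_state(): the state, without advancing time (a new reading comes with each control period).
- get_image(name): name is "side" or "top" or "wrist"; returns the picture (420x560x3 uint8, red, green, blue); there is no depth.
- get_calibration(name): a dict with "mtx" (3x3 intrinsics, pixels), "distortion" ([k1, k2, p1, p2, k3] as OpenCV has them; the pictures are not rectified), "world_from_camera" (4x4, takes a point from camera to world coordinates). Camera axes: x right, y down, z forward; pixel columns grow to the right and rows downward; lengths in mm; the calibration is good to about 2 mm. A picture is of the moment at which its call begins: read the wrist's pose just before it. get_calibration takes no time and is no camera call; for the wrist camera it gives the pose at the moment of the call.
- ctrl.finish_job(): hands the job in; it is judged then, once.
The state is a dict: "clock": time; "qpos": joint angles; "qd": joint speeds; "tau": joint torques, N m; "eef_pos": TCP position; "tool_rot": TCP orientation; "force": force on the tool from outside, world axes, zero at the start; "torque": the same for the moment, N m; "width": finger opening in mm; "gripper_force": force on a finger pad.
Only numpy, scipy, OpenCV 4.12 (cv2) and the standard library are available. Lean on these libraries where they do the work, as an engineer would, in place of code of your own. Each camera call takes 0.05 s, during which the arm holds its last target. There are 200 camera calls.

TASK

Take the glass sample cell out of its stand, gripping it by its two frosted faces only and never touching its clear windows or its neck. Turn it so that the end with the neck is towards the finned lamp housing, and finish still holding it, upright and still, in the middle of the gap between lamp and detector, with its windows square to the beam and centred on the beam in height and sideways. The cell must not touch the lamp or the detector, and everything else stays where it is; do not put the cell down or let go, the program ends while holding it.

Things in the scene. Friction and masses are not known exactly. Their poses are not given: they have to be found in the camera images.
- cell: Loose glass cell 36 (x) x 24 (y) x 64 mm tall, about 75 g, upright in its stand. Broad side faces (34 x 64 mm, normals +y, -y, 24 mm apart) are frosted, whitish, opaque (parts cell_c0, c1). Narrow ends (normals +x, -x) are clear windows 16 mm wide, 56 high, 1 mm proud (c2, c3). A round dark neck, 11 mm across, 12 high (c6), stands on top, 10 mm off centre to +x. Origin: centre of underside; z up.
- cell_mid (a point): Centre of the cell, 32 mm above its underside, on the line through the middle of both windows; axes as the cell's.
- cell_neck (a point): Top centre of the cell's neck: 10 mm towards the cell's +x, 76 mm above its underside.
- cell_stand: Fixed low plastic block, 75 (x) x 60 (y) x 18 mm tall; the cell stands in its rectangular pocket, 10 mm deep, 1.5 mm play all round, cell x along stand x; so the cell's underside is 8 mm above the bench and its top 72 mm. Origin: centre of the underside.
- optics: Fixed unit on an aluminium rail (350 x 50, 15 mm high), beam along x. At +x the lamp: finned grey housing 115 mm long, 96 wide, top 131 mm up, dark barrel 44 mm across. At -x the detector: plain smooth housing 70 long, 60 wide, top 110 mm up, aluminium barrel 32 mm across. Barrel ends are 45 mm either side of the origin; in the gap is only the rail. Origin: on the bench below mid-gap.
- beam (a point): Middle of the gap, on the beam: 85 mm above the bench. Axes as optics: x along the beam towards the lamp, z up.
- vial_stand: Fixed plastic block of the same size as the cell's stand (75 x 60 x 18 mm), with a round pocket that holds the vial; it may be on either side of the cell's stand. Origin: centre of the underside.
- vial: Bystander: amber glass vial with a white cap, 24 mm across, 62 mm tall, upright in its stand. Origin: centre of the underside.
- flask: Bystander: conical flask with a rubber stopper, 82 mm across at the foot, 120 mm tall. Origin: centre of the underside.
- bottle: Bystander: small capped bottle, 40 mm across, 85 mm tall. Origin: centre of the underside.
- jar: Bystander: capped jar, 68 mm across, 120 mm tall. Origin: centre of the underside.
- dish: Bystander: flat closed dish, 90 mm across, 15 mm high. Origin: centre of the underside.
- pen: Bystander: marker pen lying flat, 120 mm long (its x), 11 mm thick. Origin: centre of the underside.
There are look-alikes about, which are no part of the job. Leave any orange or red look-alike of the vial_stand alone.

How it is judged (in metres and radians):
On the way:
1. the cell is held by both frosted faces, clear above its stand (z of cell_mid in the frame of cell_stand above 0.07 m and contact force between each of cell_c0, cell_c1 and the fingers above 1 N), for 0.2 s.
At the end, for the whole second after the job is handed in: Cell held by both frosted faces (over 1 N each), carried by nothing else; its centre off the beam at most 6 mm sideways, 10 mm in height, 9 mm from mid-gap; upright within 0.12 rad, square to the beam within 0.14 rad, neck end to the lamp, still; no bystander moved 30 mm (y of cell_mid in the frame of beam between -0.006 and 0.006 m and x of cell_mid in the frame of beam between -0.009 and 0.009 m and z of cell_mid in the frame of beam between -0.01 and 0.01 m and x of cell_neck in the frame of beam above 0 m and angle between the x axis of cell and the x axis of optics, either way round below 0.14 rad and angle between cell's own z axis and vertical below 0.12 rad and contact force between each of cell_c0, cell_c1 and the fingers above 1 N and contact force between each of cell_c2, cell_c3 and the fingers below 0.3 N and contact force between cell and optics below 0.1 N and linear speed of cell below 0.02 m/s and contact force between cell and vial below 0.1 N and contact force between cell and flask below 0.1 N and contact force between cell and bottle below 0.1 N and contact force between cell and jar below 0.1 N and contact force between cell and dish below 0.1 N and contact force between cell and pen below 0.1 N and contact force between cell and vial_stand below 0.1 N and contact force between cell and cell_stand below 0.1 N and distance of each of vial, flask, bottle, jar, dish, pen from where it was at the start of the episode below 0.03 m); the arm keeps its last pose, push and grip.
It fails at once if the fingers press on a clear window or on the neck (contact force between any of cell_c2, cell_c3, cell_c6 and the fingers above 1 N).
It fails at once if the cell strikes the lamp or detector unit (contact force between cell and optics above 1.5 N).
It fails at once if a bystander is moved by 30 mm or tipped over (distance of any of vial, flask, bottle, jar, dish, pen from where it was at the start of the episode above 0.03 m or angle between any of vial, flask, bottle, jar, dish, pen's own z axis and vertical above 0.5 rad).
It also fails if it takes over 43 s, if anything falls off the work surface, if the arm or the gripper's body presses on something with over 40 N, if the wrist force passes 120 N, or if a joint passes its speed limit or range.

## Working session

There is one attempt and no reset: what is moved stays moved. The work goes in short steps, Python scripts to look and compute and a shell command to move; the robot and the scene stay as the last step left them, time stands still between calls to the robot, and variables do not carry over. Pictures are saved under pics/ and viewed, at most 10 in all, crops included, and the job is handed in when it is done.

```bash
ls; mkdir -p pics
cat > h.py <<'E'
import numpy as np, cv2
from cell import ctrl, get_image, get_calibration
def ray(c,uv):
    K=np.array(c['mtx']);d=np.array(c['distortion']);T=np.array(c['world_from_camera'])
    p=cv2.undistortPoints(np.array(uv,float).reshape(-1,1,2),K,d).reshape(-1,2)
    D=np.c_[p,np.ones(len(p))]@T[:3,:3].T
    return T[:3,3],D
def onplane(c,uv,z):
    o,D=ray(c,uv); return o+D*((z-o[2])/D[:,2])[:,None]
def proj(c,P):
    T=np.linalg.inv(np.array(c['world_from_camera']));r,_=cv2.Rodrigues(T[:3,:3])
    return cv2.projectPoints(np.array(P,float).reshape(-1,1,3),r,T[:3,3],np.array(c['mtx']),np.array(c['distortion']))[0].reshape(-1,2)
def save(n,im): cv2.imwrite(f'pics/{n}.png',im[...,::-1])
E
python3 - <<'E'
from h import *
s=ctrl.read_state(); print(s)
for n in('side','top','wrist'):
    c=get_calibration(n); im=get_image(n); save(n+'0',im); np.save(n+'0.npy',im); print(n,np.round(c['world_from_camera'],3).tolist(),np.array(c['mtx']).round(1).tolist())
E
```

```text
pics
{'clock': 0.0, 'qpos': array([-1.38177559,  0.62931767,  0.03842321,  1.51839762, -0.02700874,
        0.99631406, -0.02003431]), 'qd': array([ 1.84289356e-03, -2.64217419e-05, -2.52365002e-03, -1.67060930e-04,
        6.56349193e-06,  7.95091957e-04, -6.35921091e-04]), 'tau': array([-1.03767110e-03, -5.63402653e+01,  1.22611072e+00, -1.93448728e+01,
        1.11116839e-02,  1.06959860e-02,  8.46200336e-07]), 'eef_pos': array([163.62686763, 628.33118467, 194.89779453]), 'tool_rot': array([-3.13967323e+00,  6.35904453e-06,  2.88674735e+00]), 'force': array([ 0.01960572, -0.12613926,  0.2392153 ]), 'torque': array([ 0.00787764, -0.00568969, -0.00466446]), 'gripper_force': 0.0, 'width': 85.2877580449319}
side [[-0.964, -0.17, 0.206, 387.185], [-0.267, 0.634, -0.726, 654.144], [-0.007, -0.754, -0.657, 611.543], [0.0, 0.0, 0.0, 1.0]] [[414.0, 0.0, 285.7], [0.0, 414.0, 217.5], [0.0, 0.0, 1.0]]
top [[0.029, -0.989, 0.147, 403.141], [-0.999, -0.032, -0.018, 60.73], [0.023, -0.146, -0.989, 1060.968], [0.0, 0.0, 0.0, 1.0]] [[459.5, 0.0, 273.8], [0.0, 459.5, 209.0], [0.0, 0.0, 1.0]]
wrist [[0.252, 0.925, 0.284, 91.694], [0.968, -0.241, -0.076, 646.927], [-0.002, 0.294, -0.956, 372.176], [0.0, 0.0, 0.0, 1.0]] [[339.2, 0.0, 279.8], [0.0, 339.2, 211.5], [0.0, 0.0, 1.0]]
```

View pics/top0.png

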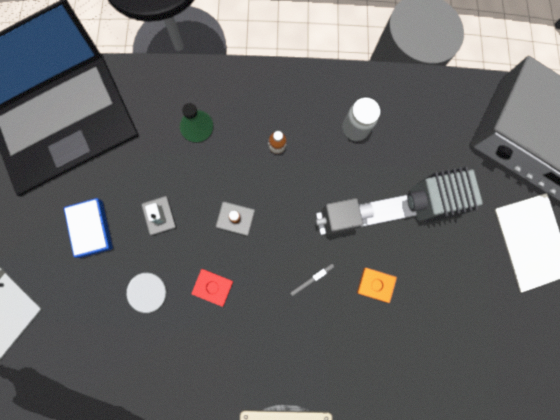

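View pics/side0.png

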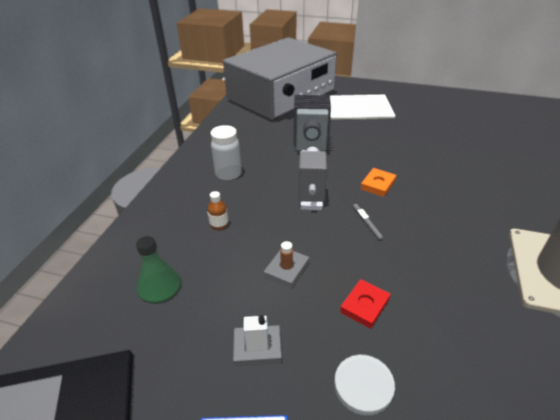

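Top view: the grey stand at (157,215) holds a whitish block with a dark neck, which is the cell. The grey stand at (235,218) holds the amber vial. Red (212,288) and orange (377,285) empty stands are look-alikes. The lamp (fins) is at (455,195) and the detector at (345,215). I choose (157,215), which is (257,340) in side, and check it in one close crop.

Run:
```python
from h import *
t=np.load('top0.npy');s=np.load('side0.npy')
a=cv2.resize(t[190:245,130:185],(400,400),interpolation=cv2.INTER_CUBIC)
b=cv2.resize(s[305:370,225:290],(400,400),interpolation=cv2.INTER_CUBIC)
save('crop1',np.hstack([a,b]))
c=cv2.resize(t[160:250,305:495],(800,379),interpolation=cv2.INTER_CUBIC)
save('crop2',c)
c=get_calibration('top')
print(onplane(c,[[157,215]],18),onplane(c,[[345,215],[455,195]],110))
```

```text
[[535.28738542 309.52928161  18.        ]] [[ 536.26274448 -106.86760956  110.        ]
 [ 587.58066664 -349.46425686  110.        ]]
```

View pics/crop1.png

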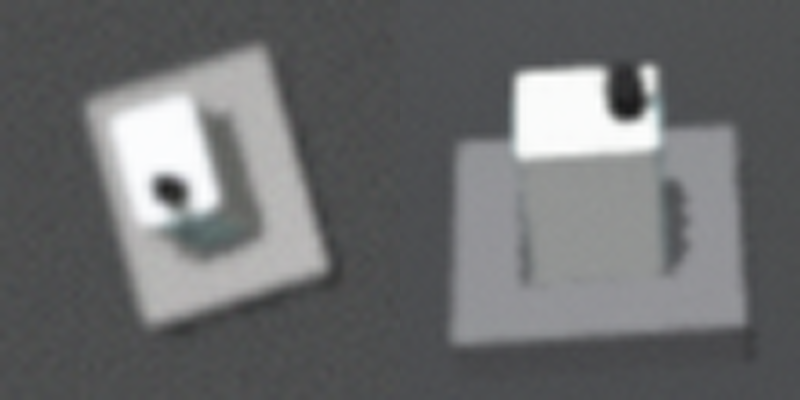

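View pics/crop2.png

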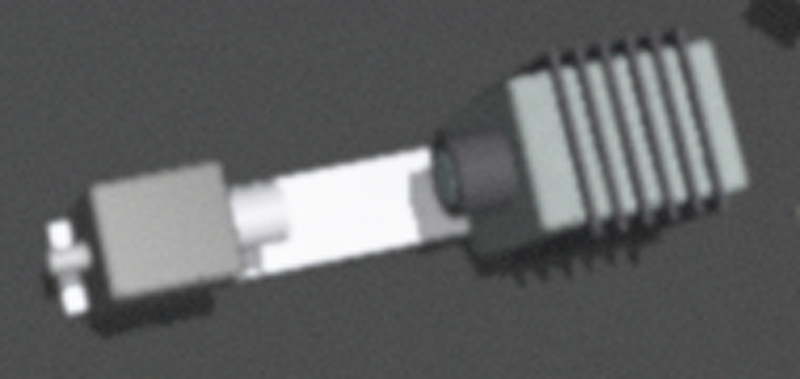

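Crops confirm the cell: its white top, with the neck toward image-bottom (about -x), in the left grey stand. The optics crop shows the detector top quad, the lamp fins and both barrel ends, at about (288,210) and (447,183) in the crop. Next I measure.

Run:
```python
from h import *
c=get_calibration('top'); f=55/400
def q(pts,off,f,z): return onplane(c,np.array(pts)*f+off-0.5+f/2,z)
def rep(n,P):
    L=[np.linalg.norm(P[i]-P[(i+1)%4]) for i in range(4)]
    a=[np.degrees(np.arctan2(*(P[(i+1)%4]-P[i])[[1,0]])) for i in range(4)]
    print(n,P.mean(0).round(1),np.round(L,1),np.round(a,1))
o=np.array([130,190])
rep('stand',q([(265,45),(85,100),(145,328),(330,268)],o,f,18))
rep('celltop',q([(190,95),(110,115),(140,228),(222,210)],o,f,72))
print('neck',q([(170,188)],o,f,84))
o=np.array([305,160]);f=190/800
rep('det',q([(95,185),(218,163),(240,275),(112,298)],o,f,110))
rep('lamp',q([(510,80),(705,40),(748,185),(555,228)],o,f,131))
print('barrels',q([(288,210),(447,183)],o,f,85).round(1), q([(288,210),(447,183)],o,f,85).mean(0))
e=q([(290,177),(425,149),(265,272),(470,230)],o,f,15);print('rail',e.round(1))
# side view cell
cs=get_calibration('side');g=65/400;os=np.array([225,305])
def qs(pts,z): return onplane(cs,np.array(pts)*g+os-0.5+g/2-np.array([400*g,0]),z)
rep('cellside',qs([(515,72),(657,68),(660,150),(515,158)],72))
rep('standside',qs([(457,142),(735,126),(746,325),(452,345)],18))
```

```text
stand [535.4 307.5  18. ] [60.1 75.9 61.4 74.8] [ 108.9 -161.4  -70.    19.6]
celltop [535.1 307.5  72. ] [25.  35.8 25.3 36.5] [ 105.9 -161.3  -75.7   19.2]
neck [[525.72569968 302.57913629  84.        ]]
det [ 537.8 -105.1  110. ] [63.6 57.5 65.7 57.3] [ -78.  -168.7  101.8    9.2]
lamp [ 591.8 -339.5  131. ] [108.4  77.3 106.9  77.6] [ -76.5 -164.9  103.7   16.2]
barrels [[ 553.8 -172.8   85. ]
 [ 570.7 -257.5   85. ]] [ 562.22563329 -215.13914136   85.        ]
rail [[ 583.1 -190.7   15. ]
 [ 601.6 -267.9   15. ]
 [ 529.7 -176.6   15. ]
 [ 556.6 -293.2   15. ]]
cellside [536.3 307.6  72. ] [36.  24.3 35.7 25.4] [-162.8  109.2   18.9  -70.1]
standside [536.4 307.6  18. ] [75.8 59.9 74.9 60.5] [-160.9  108.9   19.6  -70.3]
```

```bash
python3 -m creep '[{"dx":0.2,"dy":-0.14,"rz":-0.0295,"grip":-1},{"dx":0.35,"dy":-0.3,"rz":-0.059,"grip":-1},{"dx":0.5,"dy":-0.45,"rz":-0.0885,"grip":-1},{"dx":0.62,"dy":-0.55,"rz":-0.118,"grip":-1},{"dx":0.74,"dy":-0.64,"rz":-0.1475,"grip":-1}]'; python3 -c "
from h import *
s=ctrl.read_state();print(s['qpos'].round(2),s['tool_rot'])"
```

```text
[-1.38  0.63  0.04  1.52 -0.03  1.   -0.02] [-3.14013367e+00  6.12451432e-06  2.88687048e+00]$[0]: bad value
```

```bash
python3 -m creep '[{"dx":0.2,"dy":-0.14,"dz":0,"rx":0,"ry":0,"rz":-0.0295,"grip":-1},{"dx":0.35,"dy":-0.3,"dz":0,"rx":0,"ry":0,"rz":-0.059,"grip":-1},{"dx":0.5,"dy":-0.45,"dz":0,"rx":0,"ry":0,"rz":-0.0885,"grip":-1},{"dx":0.62,"dy":-0.55,"dz":0,"rx":0,"ry":0,"rz":-0.118,"grip":-1},{"dx":0.74,"dy":-0.64,"dz":0,"rx":0,"ry":0,"rz":-0.1475,"grip":-1}]'; python3 -c "
from h import *
s=ctrl.read_state();print(s['qpos'].round(2),s['tool_rot'])"
```

```text
clock: 0.78
eef_pos: [400.1, 422.6, 195.8]
tool_rot: [-3.141, -0.0, 1.954]
force: [1.8, 1.5, 0.0]
width: 85.2
gripper_force: 0.0
[-1.05  0.54  0.3   1.72 -0.19  0.91 -0.29] [-3.14148611e+00 -2.17786381e-04  1.95415789e+00]
```

```bash
python3 -m creep '[{"dx":0.1,"dy":-0.09,"dz":0,"rx":0,"ry":0,"rz":-0.029,"grip":-1},{"dx":0.2,"dy":-0.17,"dz":0,"rx":0,"ry":0,"rz":-0.058,"grip":-1},{"dx":0.28,"dy":-0.24,"dz":0,"rx":0,"ry":0,"rz":-0.087,"grip":-1},{"dx":0.338,"dy":-0.29,"dz":0,"rx":0,"ry":0,"rz":-0.116,"grip":-1},{"dx":0.338,"dy":-0.29,"dz":0,"rx":0,"ry":0,"rz":-0.145,"grip":-1}]';python3 -m creep '[{"dx":0,"dy":0,"dz":0,"rx":0,"ry":0,"rz":-0.029,"grip":-1},{"dx":0,"dy":0,"dz":0,"rx":0,"ry":0,"rz":-0.058,"grip":-1},{"dx":0,"dy":0,"dz":0,"rx":0,"ry":0,"rz":-0.087,"grip":-1},{"dx":0,"dy":0,"dz":0,"rx":0,"ry":0,"rz":-0.114,"grip":-1},{"dx":0,"dy":0,"dz":0,"rx":0,"ry":0,"rz":-0.114,"grip":-1}]'; python3 -c "
from h import *
s=ctrl.read_state();print(s['qpos'].round(2),s['tool_rot'])
print(get_calibration('wrist')['world_from_camera'].round(2))
c=get_calibration('wrist');save('w1',get_image('wrist'));P=[[535.5,307.5,72]]
a=np.radians(18.9);x=np.array([np.cos(a),np.sin(a),0]);y=np.array([-np.sin(a),np.cos(a),0])
print(proj(c,[np.array([535.5,307.5,72])+i*18*x+j*12*y for i,j in[(1,1),(-1,1),(-1,-1),(1,-1)]]).round(0).tolist())"
```

```text
clock: 1.4
eef_pos: [536.7, 304.7, 195.8]
tool_rot: [3.139, 0.001, 1.038]
force: [-0.1, 0.3, -0.0]
width: 85.3
gripper_force: 0.0
clock: 2.02
eef_pos: [533.9, 308.2, 195.3]
tool_rot: [3.141, 0.001, 0.335]
force: [-0.3, 0.2, 0.4]
width: 85.1
gripper_force: 0.0
[-1.    0.69  0.74  1.63 -0.52  1.04 -1.33] [3.14083426e+00 7.56506458e-04 3.34774315e-01]
[[ 3.3000e-01 -9.0000e-01 -2.8000e-01  6.0548e+02]
 [-9.4000e-01 -3.1000e-01 -1.0000e-01  3.3235e+02]
 [ 0.0000e+00  3.0000e-01 -9.6000e-01  3.7245e+02]
 [ 0.0000e+00  0.0000e+00  0.0000e+00  1.0000e+00]]
[[267.0, 172.0], [267.0, 211.0], [293.0, 211.0], [294.0, 173.0]]
```

View pics/w1.png

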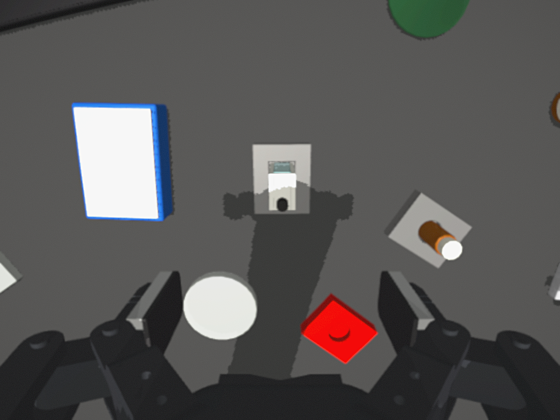

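The wrist view shows the cell top at about (268..297, 173..210), square to the image, with the neck at (282,204) and the vial clear at (450,250). I refine the centre by mask.

Run:
```python
from h import *
c=get_calibration('wrist');im=get_image('wrist');s=ctrl.read_state();print(s['eef_pos'].round(1),s['tool_rot'].round(4))
m=(im[140:230,240:325].min(2)>195).astype(np.uint8)
n,l,st,ce=cv2.connectedComponentsWithStats(m);i=1+st[1:,4].argmax();print(st[i])
cn=max(cv2.findContours((l==i).astype(np.uint8),0,2)[0],key=cv2.contourArea)
r=cv2.minAreaRect(cn);print(r)
b=cv2.boxPoints(r)+[240,140];P=onplane(c,b,72);print(P.round(1),P.mean(0).round(1))
g=im.astype(int).min(2);print(g[185,258:305].tolist())
```

```text
[534.  308.3 195.6] [3.1415e+00 4.0000e-04 3.3600e-01]
[ 28  33  29  20 452]
((42.0, 42.5), (19.0, 28.0), 90.0)
[[548.5 323.6  72. ]
 [556.8 299.9  72. ]
 [540.3 293.9  72. ]
 [531.9 318.   72. ]] [544.4 308.9  72. ]
[182, 182, 183, 182, 182, 182, 182, 183, 182, 176, 204, 247, 248, 247, 247, 247, 247, 247, 247, 247, 247, 247, 247, 247, 248, 248, 248, 248, 248, 248, 244, 246, 249, 248, 248, 248, 252, 239, 152, 105, 105, 107, 108, 108, 106, 106, 105]
```

```bash
python3 -m creep '[{"dx":0.003,"dy":-0.0045,"dz":-0.1,"rx":0,"ry":0,"rz":0,"grip":-1},{"dx":0.003,"dy":-0.0045,"dz":-0.2,"rx":0,"ry":0,"rz":-0.001,"grip":-1},{"dx":0.003,"dy":-0.0045,"dz":-0.26,"rx":0,"ry":0,"rz":-0.001,"grip":-1},{"dx":0.003,"dy":-0.0045,"dz":-0.32,"rx":0,"ry":0,"rz":-0.001,"grip":-1},{"dx":0.003,"dy":-0.0045,"dz":-0.35,"rx":0,"ry":0,"rz":-0.001,"grip":-1}]'; python3 -m creep '[{"dx":0,"dy":0,"dz":-0.025,"rx":0,"ry":0,"rz":0,"grip":-1},{"dx":0,"dy":0,"dz":-0.05,"rx":0,"ry":0,"rz":0,"grip":-1},{"dx":0,"dy":0,"dz":-0.061,"rx":0,"ry":0,"rz":0,"grip":-1},{"dx":0,"dy":0,"dz":-0.061,"rx":0,"ry":0,"rz":0,"grip":-1},{"dx":0,"dy":0,"dz":-0.061,"rx":0,"ry":0,"rz":0,"grip":-1}]'
python3 - <<'E'
from h import *
c=get_calibration('wrist');im=get_image('wrist');save('w2',im)
E
```

```text
clock: 2.75
eef_pos: [534.8, 306.1, 54.6]
tool_rot: [-3.141, 0.002, 0.328]
force: [0.2, 0.2, -0.6]
width: 85.6
gripper_force: 0.0
clock: 3.38
eef_pos: [535.8, 306.5, 31.8]
tool_rot: [-3.142, -0.001, 0.326]
force: [-0.6, 0.5, 0.1]
width: 85.2
gripper_force: 0.0
```

View pics/w2.png

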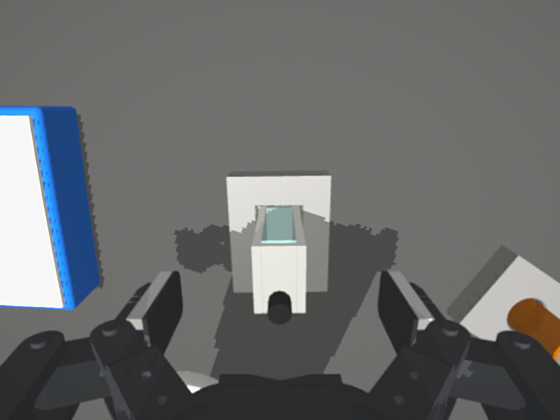

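The cell sits centred between the open pads (u≈279). Closing.

```bash
python3 -m creep '[{"dx":0,"dy":0,"dz":0,"rx":0,"ry":0,"rz":0,"grip":1},{"dx":0,"dy":0,"dz":0,"rx":0,"ry":0,"rz":0,"grip":1},{"dx":0,"dy":0,"dz":0,"rx":0,"ry":0,"rz":0,"grip":1},{"dx":0,"dy":0,"dz":0,"rx":0,"ry":0,"rz":0,"grip":1},{"dx":0,"dy":0,"dz":0,"rx":0,"ry":0,"rz":0,"grip":1}]'; python3 -m creep '[{"dx":0,"dy":0,"dz":0,"rx":0,"ry":0,"rz":0,"grip":1},{"dx":0,"dy":0,"dz":0,"rx":0,"ry":0,"rz":0,"grip":1},{"dx":0,"dy":0,"dz":0,"rx":0,"ry":0,"rz":0,"grip":1},{"dx":0,"dy":0,"dz":0,"rx":0,"ry":0,"rz":0,"grip":1},{"dx":0,"dy":0,"dz":0,"rx":0,"ry":0,"rz":0,"grip":1}]'
```

```text
clock: 4.05
eef_pos: [535.6, 306.5, 31.8]
tool_rot: [-3.141, -0.0, 0.326]
force: [-0.5, -1.1, 3.7]
width: 21.3
gripper_force: 58.9
clock: 4.68
eef_pos: [535.6, 306.5, 31.7]
tool_rot: [-3.141, -0.0, 0.326]
force: [-1.6, -0.7, 6.2]
width: 21.6
gripper_force: 59.1
```

```bash
python3 -m creep '[{"dx":0,"dy":0,"dz":0.03,"rx":0,"ry":0,"rz":0,"grip":1},{"dx":0,"dy":0,"dz":0.07,"rx":0,"ry":0,"rz":0,"grip":1},{"dx":0,"dy":0,"dz":0.12,"rx":0,"ry":0,"rz":0,"grip":1},{"dx":0,"dy":0,"dz":0.18,"rx":0,"ry":0,"rz":0,"grip":1},{"dx":0,"dy":0,"dz":0.24,"rx":0,"ry":0,"rz":0,"grip":1}]'; python3 -m creep '[{"dx":0,"dy":0,"dz":0.06,"rx":0,"ry":0,"rz":0,"grip":1},{"dx":0,"dy":0,"dz":0.12,"rx":0,"ry":0,"rz":0,"grip":1},{"dx":0,"dy":0,"dz":0.17,"rx":0,"ry":0,"rz":0,"grip":1},{"dx":0,"dy":0,"dz":0.2,"rx":0,"ry":0,"rz":0,"grip":1},{"dx":0,"dy":0,"dz":0.2,"rx":0,"ry":0,"rz":0,"grip":1}]'
python3 - <<'E'
from h import *
c=get_calibration('wrist');im=get_image('wrist');save('w3',im)
s=ctrl.read_state();print(s['eef_pos'],s['width'],s['gripper_force'],s['qpos'].round(2))
E
```

```text
clock: 5.3
eef_pos: [535.7, 306.3, 129.5]
tool_rot: [-3.142, -0.001, 0.326]
force: [1.0, 0.6, -0.8]
width: 21.5
gripper_force: 58.9
clock: 5.92
eef_pos: [535.9, 306.5, 208.6]
tool_rot: [-3.141, -0.002, 0.326]
force: [-0.5, 0.8, -1.5]
width: 21.6
gripper_force: 58.9
[535.30527317 306.35010058 207.63206639] 21.509685082329383 58.93033683300018 [-1.    0.67  0.75  1.62 -0.51  1.06 -1.34]
```

View pics/w3.png

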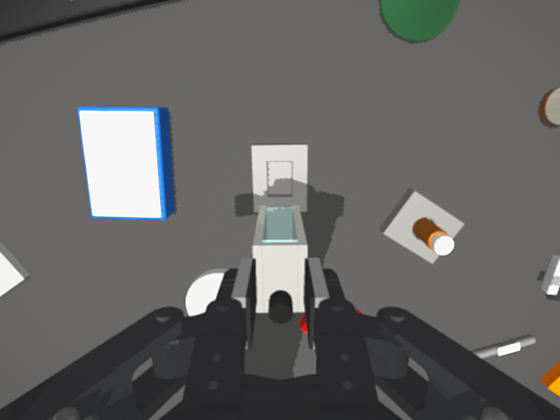

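The cell is held between the frosted faces and upright, with the neck at (281,306). The pocket is empty and the windows are untouched. Carrying it to the gap at height, turning +84°.

```bash
python3 -m creep '[{"dx":0.003,"dy":-0.05,"dz":0.01,"rx":0,"ry":0,"rz":0.01,"grip":1},{"dx":0.01,"dy":-0.14,"dz":0.01,"rx":0,"ry":0,"rz":0.03,"grip":1},{"dx":0.015,"dy":-0.26,"dz":0.01,"rx":0,"ry":0,"rz":0.055,"grip":1},{"dx":0.02,"dy":-0.38,"dz":0.01,"rx":0,"ry":0,"rz":0.08,"grip":1},{"dx":0.03,"dy":-0.5,"dz":0.01,"rx":0,"ry":0,"rz":0.105,"grip":1}]'; python3 -m creep '[{"dx":0.005,"dy":-0.12,"dz":0,"rx":0,"ry":0,"rz":0.025,"grip":1},{"dx":0.01,"dy":-0.24,"dz":0,"rx":0,"ry":0,"rz":0.05,"grip":1},{"dx":0.015,"dy":-0.36,"dz":0,"rx":0,"ry":0,"rz":0.075,"grip":1},{"dx":0.02,"dy":-0.46,"dz":0,"rx":0,"ry":0,"rz":0.1,"grip":1},{"dx":0.03,"dy":-0.56,"dz":0,"rx":0,"ry":0,"rz":0.12,"grip":1}]';python3 -m creep '[{"dx":0.007,"dy":-0.08,"dz":0,"rx":0,"ry":0,"rz":0.0087,"grip":1},{"dx":0.007,"dy":-0.15,"dz":0,"rx":0,"ry":0,"rz":0.0087,"grip":1},{"dx":0.007,"dy":-0.2,"dz":0,"rx":0,"ry":0,"rz":0.0087,"grip":1},{"dx":0.007,"dy":-0.24,"dz":0,"rx":0,"ry":0,"rz":0.0087,"grip":1},{"dx":0.007,"dy":-0.243,"dz":0,"rx":0,"ry":0,"rz":0.0087,"grip":1}]'
python3 - <<'E'
from h import *
c=get_calibration('wrist');im=get_image('wrist');save('w4',im);np.save('w4.npy',im)
s=ctrl.read_state();print(s['eef_pos'],s['tool_rot'],s['width'],s['gripper_force'],s['qpos'].round(2))
save('t4',get_image('top'))
E
```

```text
clock: 6.6
eef_pos: [546.6, 104.9, 210.5]
tool_rot: [-3.14, 0.001, 0.992]
force: [1.0, -1.1, -0.5]
width: 21.3
gripper_force: 58.9
clock: 7.22
eef_pos: [558.5, -118.9, 210.5]
tool_rot: [-3.14, -0.001, 1.744]
force: [0.3, -0.4, -1.2]
width: 21.3
gripper_force: 58.9
clock: 7.85
eef_pos: [561.9, -215.8, 211.2]
tool_rot: [-3.141, 0.0, 1.793]
force: [0.3, 0.3, -1.3]
width: 21.3
gripper_force: 58.9
[ 562.18087013 -214.66047344  211.18634971] [-3.14136041e+00 -6.69515744e-04  1.79452514e+00] 21.302605852194358 58.93959581851959 [ 0.11  0.56  0.34  1.65 -0.22  0.97  0.74]
```

View pics/w4.png

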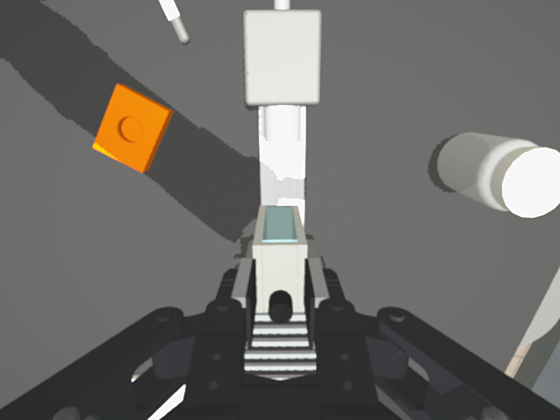

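The wrist view shows the detector housing at (244..320, 11..104), its barrel end at about row 139, u 265–300, and the lamp fins below the cell. The neck is on the lamp side. I measure the beam line from here.

Run:
```python
from h import *
c=get_calibration('wrist');im=np.load('w4.npy').astype(int).min(2)
for r in(25,40,60,80,95): # detector edges
    g=np.abs(np.diff(im[r,225:340]));L=g[:40].argmax();R=60+g[60:].argmax();print(r,L+225.5,R+225.5)
for r in(110,120,130):
    print(r,im[r,255:310].tolist())
print('col283',im[100:160,283].tolist()); print('col275',im[100:160,275].tolist())
```

```text
25 243.5 320.5
40 243.5 320.5
60 244.5 319.5
80 245.5 319.5
95 245.5 319.5
110 [104, 96, 95, 160, 248, 253, 247, 231, 213, 194, 203, 221, 232, 239, 241, 243, 244, 245, 246, 247, 247, 247, 247, 247, 247, 247, 247, 247, 247, 247, 247, 247, 247, 247, 247, 247, 246, 246, 245, 245, 244, 243, 239, 232, 217, 235, 250, 248, 248, 254, 237, 130, 105, 108, 109]
120 [110, 107, 101, 160, 255, 252, 250, 237, 217, 198, 199, 218, 231, 238, 241, 243, 244, 245, 246, 247, 247, 247, 247, 247, 247, 247, 247, 247, 247, 247, 247, 247, 247, 247, 247, 247, 246, 246, 245, 245, 244, 243, 239, 231, 217, 237, 249, 248, 248, 254, 234, 127, 104, 109, 110]
130 [110, 108, 99, 146, 245, 251, 244, 231, 221, 204, 198, 216, 229, 237, 241, 242, 244, 245, 246, 247, 247, 247, 247, 247, 247, 247, 247, 247, 247, 247, 247, 247, 247, 247, 247, 247, 246, 246, 245, 245, 244, 243, 238, 230, 219, 240, 249, 248, 249, 255, 230, 125, 104, 110, 111]
col283 [226, 218, 195, 161, 162, 245, 251, 248, 247, 247, 247, 247, 247, 247, 247, 247, 247, 247, 247, 247, 247, 247, 247, 247, 247, 247, 247, 247, 247, 247, 247, 247, 247, 247, 247, 247, 247, 247, 247, 247, 247, 247, 247, 247, 247, 247, 247, 247, 247, 247, 247, 247, 247, 247, 247, 247, 247, 247, 247, 247]
col275 [226, 218, 198, 167, 140, 189, 248, 249, 247, 247, 247, 247, 247, 247, 247, 247, 247, 247, 247, 247, 247, 247, 247, 247, 247, 247, 247, 247, 247, 247, 247, 247, 247, 247, 247, 247, 247, 247, 247, 247, 247, 247, 247, 247, 247, 247, 247, 247, 247, 247, 247, 247, 247, 247, 247, 247, 247, 247, 247, 247]
```

Run:
```python
from h import *
c=get_calibration('wrist');im=np.load('w4.npy').astype(int).min(2)
s=ctrl.read_state();tcp=s['eef_pos'];a=s['tool_rot'][2]
ax=np.array([-np.cos(a),-np.sin(a)]);ay=np.array([-ax[1],ax[0]])
def rel(uv,z):
    P=onplane(c,uv,z)[:,:2]-tcp[:2];return np.c_[P@ax,P@ay].round(1)
print('tcp',tcp.round(1),'ax',np.degrees(np.arctan2(*ax[::-1])))
print('det',rel([(282,25),(282.2,60),(282.5,95)],110))
print('detends',rel([(282,11),(282,103.5)],110))
print('barrel',rel([(281.8,110),(281.8,130)],85),'rail',rel([(282,110),(282,130)],15))
print([im[115:160,u].tolist() for u in(263,264)])
print('end',rel([(264,y) for y in(136,138,140,142)],85)) 
print('celltop edge', rel([(253,246),(306,246),(281,306)],tcp[2]+40.5), im[250,240:320].tolist(),im[225:255,280].tolist())
```

```text
tcp [ 562.4 -213.8  211.2] ax -77.12153834506978
det [[-134.1    2. ]
 [-109.5    2.1]
 [ -83.9    2.4]]
detends [[-143.7    2. ]
 [ -77.5    2. ]]
barrel [[-72.5   2. ]
 [-55.6   2. ]] rail [[-72.1   2.6]
 [-51.3   2.6]]
[[216, 216, 215, 216, 217, 217, 218, 219, 220, 220, 220, 221, 221, 221, 221, 221, 222, 222, 222, 222, 221, 230, 249, 250, 248, 248, 248, 247, 247, 247, 247, 247, 247, 247, 247, 247, 247, 247, 247, 247, 247, 247, 247, 247, 247], [196, 196, 195, 196, 197, 198, 198, 200, 201, 200, 202, 202, 203, 203, 204, 204, 204, 204, 204, 203, 202, 209, 231, 249, 250, 249, 248, 248, 247, 247, 247, 247, 247, 247, 247, 247, 247, 247, 247, 247, 247, 247, 247, 247, 247]]
end [[-50.4 -13.6]
 [-48.7 -13.6]
 [-47.  -13.7]
 [-45.2 -13.7]]
celltop edge [[-16.4 -11.3]
 [-16.4  11.8]
 [ 13.6   0.9]] [107, 89, 75, 73, 72, 73, 80, 99, 108, 110, 107, 115, 160, 210, 223, 224, 222, 222, 222, 222, 221, 215, 217, 221, 223, 222, 222, 222, 223, 222, 222, 222, 222, 222, 222, 222, 222, 222, 222, 222, 222, 223, 222, 222, 222, 222, 222, 222, 222, 222, 222, 222, 222, 222, 222, 223, 221, 215, 218, 222, 222, 222, 222, 222, 223, 225, 222, 167, 118, 108, 110, 110, 110, 110, 111, 110, 109, 109, 109, 111] [136, 136, 136, 136, 137, 137, 137, 136, 137, 136, 136, 136, 135, 137, 167, 209, 204, 175, 151, 166, 207, 223, 223, 222, 222, 222, 222, 222, 222, 223]
```

```bash
python3 -m creep '[{"dx":0.002,"dy":0.0055,"dz":-0.06,"rx":0,"ry":0,"rz":0,"grip":1},{"dx":0.002,"dy":0.0055,"dz":-0.12,"rx":0,"ry":0,"rz":0,"grip":1},{"dx":0.002,"dy":0.0055,"dz":-0.18,"rx":0,"ry":0,"rz":0,"grip":1},{"dx":0.002,"dy":0.0055,"dz":-0.22,"rx":0,"ry":0,"rz":0,"grip":1},{"dx":0.002,"dy":0.0055,"dz":-0.24,"rx":0,"ry":0,"rz":0,"grip":1}]'; python3 -m creep '[{"dx":0,"dy":0,"dz":-0.03,"rx":0,"ry":0,"rz":0,"grip":1},{"dx":0,"dy":0,"dz":-0.06,"rx":0,"ry":0,"rz":0,"grip":1},{"dx":0,"dy":0,"dz":-0.085,"rx":0,"ry":0,"rz":0,"grip":1},{"dx":0,"dy":0,"dz":-0.096,"rx":0,"ry":0,"rz":0,"grip":1},{"dx":0,"dy":0,"dz":-0.096,"rx":0,"ry":0,"rz":0,"grip":1}]'
python3 - <<'E'
from h import *
c=get_calibration('wrist');im=get_image('wrist');save('w5',im);np.save('w5.npy',im)
s=ctrl.read_state();print(s['eef_pos'],s['tool_rot'],s['force'],s['width'],s['gripper_force'])
m=get_image('side');save('s5',cv2.resize(m[80:260,230:400],(566,600),interpolation=cv2.INTER_CUBIC))
E
```

```text
clock: 8.57
eef_pos: [563.0, -211.7, 114.6]
tool_rot: [-3.141, -0.001, 1.796]
force: [-0.1, 0.4, -1.3]
width: 21.8
gripper_force: 58.9
clock: 9.2
eef_pos: [562.9, -212.7, 76.7]
tool_rot: [-3.141, -0.0, 1.795]
force: [-0.4, -0.0, -1.1]
width: 21.5
gripper_force: 58.9
[ 563.16582248 -212.76526204   77.07140947] [3.14143008e+00 8.48800659e-05 1.79467179e+00] [-1.12984538  0.33532538 -1.1566656 ] 21.478312805182444 58.93657386302948
```

View pics/w5.png

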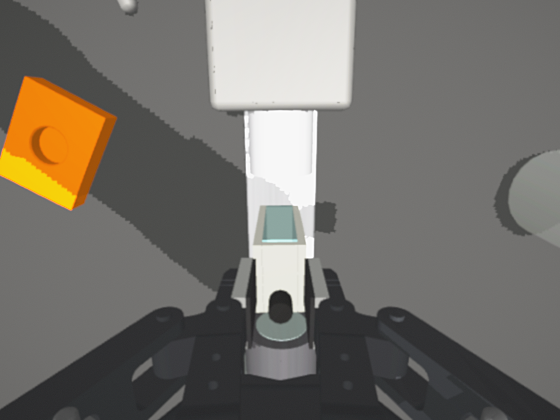

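View pics/s5.png

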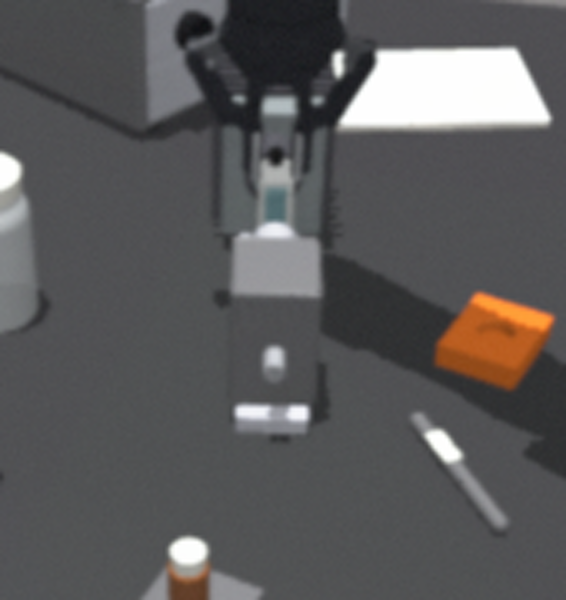

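The wrist view shows the detector barrel at rows 108–175 (u≈250–312), the cell at u≈280, and the lamp barrel at u≈246–317, near row 345. The side view shows the cell upright in the gap with the neck to the lamp. Last fine measure follows.

Run:
```python
from h import *
c=get_calibration('wrist');im=np.load('w5.npy').astype(int).min(2)
s=ctrl.read_state();tcp=s['eef_pos'];a=s['tool_rot'][2]
ax=np.array([-np.cos(a),-np.sin(a)]);ay=np.array([-ax[1],ax[0]])
def rel(uv,z):
    P=onplane(c,uv,z)[:,:2]-tcp[:2];return np.c_[P@ax,P@ay].round(1).tolist()
for r in(130,150,250,355,365): print(r,im[r,240:325].tolist())
for u in(250,252,254):print(u,im[160:195,u].tolist())
print('det',rel([(207,50),(353,50),(211,104),(351,104),(281,107)],110))
print('end rows',[rel([(251,r)],88) for r in(170,174,178)])
print('lamp face centre',rel([(281,318),(281,325),(281,332)],85),'top rim',rel([(281,345)],107))
print('cell',rel([(279.6,246),(279.6,205)],tcp[2]+40.3),'neck',rel([(281,300)],tcp[2]+52))
# predicted pixels if mid-gap = TCP
A=lambda x,y,z:np.r_[tcp[:2]+x*ax+y*ay,z]
print('pred det end top/side',proj(c,[A(-45,0,101),A(-45,-16,85),A(45,0,107),A(45,0,85),A(45,-22,85),A(45,22,85)]).round(1).tolist())
print('pred cell top edge, neck top',proj(c,[A(-17,0,tcp[2]+40.3),A(-17,-12,tcp[2]+40.3),A(-17,12,tcp[2]+40.3),A(10,0,tcp[2]+52.3)]).round(1).tolist())
```

```text
130 [114, 114, 111, 109, 166, 254, 251, 249, 247, 213, 210, 221, 229, 236, 240, 242, 243, 243, 244, 245, 245, 246, 246, 246, 247, 247, 247, 247, 247, 247, 247, 247, 247, 247, 247, 247, 247, 247, 247, 247, 247, 247, 247, 247, 247, 247, 247, 247, 247, 247, 247, 247, 247, 247, 247, 247, 247, 247, 247, 246, 246, 246, 245, 245, 246, 245, 243, 241, 239, 236, 231, 219, 217, 247, 250, 254, 234, 135, 110, 113, 114, 114, 114, 114, 114]
150 [115, 114, 112, 110, 120, 193, 250, 247, 225, 202, 206, 217, 226, 233, 238, 241, 243, 243, 244, 244, 245, 246, 246, 246, 247, 247, 247, 247, 247, 247, 247, 247, 247, 247, 247, 247, 247, 247, 247, 247, 247, 247, 247, 247, 247, 247, 247, 247, 247, 247, 247, 247, 247, 247, 247, 247, 247, 247, 247, 246, 246, 246, 246, 246, 246, 245, 243, 241, 239, 235, 228, 213, 233, 250, 250, 255, 203, 122, 111, 113, 114, 115, 114, 114, 113]
250 [75, 77, 76, 75, 76, 75, 75, 71, 108, 184, 224, 228, 229, 227, 227, 226, 227, 227, 227, 227, 225, 219, 221, 226, 227, 227, 226, 227, 227, 227, 227, 227, 227, 227, 226, 227, 226, 227, 227, 227, 227, 227, 227, 227, 227, 227, 226, 227, 227
[... 1333 characters left out ...]
, 227, 227, 227, 227, 227, 227]
254 [237, 237, 237, 237, 237, 236, 236, 236, 236, 236, 236, 236, 235, 235, 236, 241, 237, 229, 226, 228, 228, 227, 228, 227, 227, 228, 228, 227, 227, 227, 227, 227, 228, 227, 227]
det [[-96.4, -28.3], [-96.3, 29.2], [-75.8, -27.8], [-75.8, 29.5], [-74.5, 0.8]]
end rows [[[-44.6, -13.9]], [[-42.6, -14.0]], [[-40.5, -14.0]]]
lamp face centre [[42.7, 1.0], [47.6, 1.0], [52.5, 1.0]] top rim [[44.1, 0.9]]
cell [[-16.4, 0.2], [-35.0, 0.3]] neck [[3.3, 0.8]]
pred det end top/side [[279.1, 174.1], [247.4, 168.1], [279.2, 346.4], [279.3, 321.3], [241.7, 321.2], [316.9, 321.2]]
pred cell top edge, neck top [[279.0, 244.8], [251.5, 244.8], [306.6, 244.7], [279.1, 314.1]]
```

Offsets are about 0.5 mm sideways, under 1 mm along the beam, and about 0.4 mm in height. Handing in.

Run:
```python
from cell import ctrl
print(ctrl.finish_job()); print(ctrl.read_state()['clock'])
```

```text
the job is handed in; nothing more can be done
None
the job is handed in; nothing more can be done
```

I handed the job in with the cell still held by its frosted faces, upright in the middle of the gap with the neck towards the lamp; the last camera check put it within about 1 mm of the beam, and no verdict was returned.

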